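# Swing the bench magnifier over the print head in the orange cradle

### The arm

A 6-joint arm with a two-finger parallel gripper is mounted at the origin on the work surface. World frame = base frame: x ahead of the robot, y to its left, z up, the work surface at z = 0. Lengths are in m, angles in rad, forces in N, time in s.
With the tool pointing down it reaches from about 0.375 to 0.9 m from the base axis. Payload 3.1 kg.
Tool frame: the origin (TCP) lies between the finger pads; the fingertips stand 11 mm ahead of it and the grasp point (between the pads) lies 8 mm behind it; z points along the fingers, y is the direction in which the jaws open and shut (so a half turn about z gives the same grasp; the last joint's range is limited). The gripper opens to 85 mm and grips with 20 to 120 N. Pads are 22 mm wide; open, the fingers measure 114 mm over their backs; the gripper's body (76 mm by 85 mm) begins 54 mm behind the grasp point. The pads swing forward as they close: fully open they stand 13 mm farther back than shut.
Start: joints at [-0.178, 0.527, 1.433, -0, 1.181, -0.178], TCP at [0.625, 0, 0.242] pointing down, gripper open.
Joint ranges: [-3.08, 3.08], [-0.75, 2.2], [0.22, 2.44], [-1.43, 4.57], [0, 2.65], [-2.85, 2.85]. Speed limits (rad/s): [2.79, 2.79, 3.14, 3.14, 3.14, 3.14].

### API

Orientations are given as a unit quaternion [x, y, z, w].
In Python, from station import manip gives the robot as it stands.
- The arm moves only by the tool move_arm, never from a script. Its argument "deltas" is a list of rows, each a list of 5 numbers: the shift along the tool's x, y, z in units of 40 cm (1.0 is 40 cm), then the turn about the tool's z in units of 0.5 rad (1.0 is 0.5 rad), then the opening in per cent of the stroke, from 0 (shut) to 100 (fully open). In form: [[x, y, z, twist, grip], ...]. A call has exactly 8 rows; each row is the pose to reach, as a shift and turn from the pose commanded when the call began, along the tool's axes at that moment; what a row does not reach only later rows make up. A row lasts 1/12 s, in which the tool goes at most 41.7 mm and 7.16 degrees, less where a joint would pass 70% of its speed; a pose out of reach is approached as far as the arm can. A call with a number of a shift or a turn outside -1 to 1 is refused whole. A call with a gripper value outside its range is refused whole. The fingers move at their own pace and stop on an object; "force" is the grip in N (left out, the last holds). Time passes only in rows, so rows that repeat a pose let the fingers close, or fill a call up. It gives the time, the measured TCP pose, the force and the opening at its end, in the units of the state.
- manip.sense(): the state, without advancing time (a new reading comes with each control period).
- manip.snapshot(name): name is "scene" or "side" or "wrist"; returns (picture, depth): 420x560x3 uint8, red, green, blue; 420x560 float32, m along the optical axis (not along the pixel's ray), 0 where there is no reading.
- manip.get_calibration(name): a dict with "vfov" (degrees; the focal length in pixels is half the picture's height over the tangent of half this angle, whatever the lens; pixels are square), "cx", "cy" (the principal point, pixels), "D" ([k1, k2, p1, p2, k3] as OpenCV has them; the pictures are not rectified), "pose" (4x4, takes a point from camera to world coordinates). Camera axes: x right, y down, z forward; pixel columns grow to the right and rows downward; lengths in m; the calibration is good to about 2 mm. A picture is of the moment at which its call begins: read the wrist's pose just before it. get_calibration takes no time and is no camera call; for the wrist camera it gives the pose at the moment of the call.
- manip.sign_off(): hands the job in, once; it reports no verdict.
The state is a dict: "t": time; "q": joint angles; "qd": joint speeds; "tau": joint torques, N m; "tcp_pos": TCP position; "tool_rot": TCP orientation; "force": force on the tool from outside, world axes, zero at the start; "ft_torque": the same for the moment, N m; "finger_gap": opening from 0.0 (shut) to 1.0 (fully open).
Only numpy, scipy, OpenCV 4.12 (cv2) and the standard library are available. Lean on these libraries where they do the work, as an engineer would, in place of code of your own. Each camera call takes 0.05 s, during which the arm holds its last target.

### The job

Swing the magnifier round on its stand (the blue knob on its arm is there to hold it by) until the lens is centred over the print head in the orange cradle, not over one of its look-alikes, and leave it there, let go. Leave the cradle where it stands.

Things in the scene. Friction and masses are not known exactly. Their poses are not given: they have to be found in the camera images.
- knob (a point): Blue upright round knob, 20 mm in diameter and 56 mm tall, standing on the white magnifier arm 100 mm from the pivot; this point is the knob's centre, half-way up, 184 mm above the table. The arm's flat top lies 28 mm below it, and nothing on the magnifier or its stand but the knob stands higher than that. The arm swings level about the pivot, 1.9 rad either way of its middle position, is held by friction (about 2 N at the knob moves it) and stays where it is let go.
- pivot (a point): Upright axis of the magnifier's fixed stand (grey round foot 110 mm across, steel post); this point lies on the axis at the arm's height, 150 mm above the table. Knob and lens swing about it, both on the same straight line from it.
- lens_center (a point): Centre of the round clear lens in a white ring (102 mm over the ring), at the end of the magnifier arm 170 mm from the pivot, 150 mm above the table; the knob stands between it and the pivot. The ring's underside is 144 mm above the table.
- nozzle_plate (a point): Centre of the pale gold square nozzle plate (34 mm) on top of the black print head that sits in the orange cradle (86 x 66 mm, loose), 50 mm above the table. It stands within 10 mm of the circle that the lens centre passes over. At about the same distance from the stand are two like black print heads (70 x 50 x 44 mm) without a cradle.
There are look-alikes about, which are no part of the job. What is shaped like the part that bears nozzle_plate but green, purple or turquoise is not meant.

How it is judged:
By the outcome, as a careful person would: the job done as asked, in the order asked, and still so for the second after the job is handed in, with the robot touching nothing.
It also fails if it takes over 38 s, if anything falls off the work surface, if the arm or the gripper's body presses on something with over 40 N, if the wrist force passes 120 N, or if a joint passes its speed limit or range.

## Working session

There is one attempt and no reset: what is moved stays moved. The work goes in short steps, Python scripts to look and compute and a tool call to move; the robot and the scene stay as the last step left them, time stands still between calls to the robot, and variables do not carry over. Pictures are saved under pics/ and viewed, and the job is handed in when it is done.

Besides the shell and the picture viewer there is one more tool, called after "Emit:" as a command line: name --pt "numbers of a row" for each row, then --argument value for the rest. move_arm: Moves the arm, as the interface text tells. Its arguments: {"type":"object","properties":{"deltas":{"type":"array","items":{"type":"array","items":{"type":"number"}}},"force":{"type":"number"}},"required":["deltas"]}

```bash
mkdir -p pics; cat > h.py <<'E'
import numpy as np,cv2,json
from station import manip
def snap(n,tag):
    c=manip.get_calibration(n); p,d=manip.snapshot(n)
    cv2.imwrite(f'pics/{tag}.png',p[:,:,::-1]); np.savez(f'pics/{tag}.npz',p=p,d=d,vfov=c['vfov'],cx=c['cx'],cy=c['cy'],D=c['D'],pose=c['pose'])
    return p,d,c
def load(tag):
    z=np.load(f'pics/{tag}.npz'); return z['p'],z['d'],{k:z[k] for k in('vfov','cx','cy','D','pose')}
def ray(c,uv):
    f=210/np.tan(np.radians(float(c['vfov']))/2)
    K=np.array([[f,0,float(c['cx'])],[0,f,float(c['cy'])],[0,0,1]])
    n=cv2.undistortPoints(np.array(uv,float).reshape(-1,1,2),K,np.array(c['D'],float)).reshape(-1,2)
    P=np.array(c['pose']); r=np.c_[n,np.ones(len(n))]@P[:3,:3].T
    return P[:3,3],r
def onz(c,uv,z):
    o,r=ray(c,uv); return o+r*((z-o[2])/r[:,2])[:,None]
def proj(c,X):
    f=210/np.tan(np.radians(float(c['vfov']))/2)
    K=np.array([[f,0,float(c['cx'])],[0,f,float(c['cy'])],[0,0,1]])
    T=np.linalg.inv(np.array(c['pose']))
    return cv2.projectPoints(np.array(X,float).reshape(-1,1,3),cv2.Rodrigues(T[:3,:3])[0],T[:3,3],K,np.array(c['D'],float))[0].reshape(-1,2)
E
python3 -c "
from h import *
for n in('scene','side','wrist'): p,d,c=snap(n,n+'0'); print(n,np.round(c['pose'],3).tolist())
print(manip.sense())"
```

```text
scene [[-0.397, 0.786, -0.474, 0.999], [0.918, 0.335, -0.213, 0.195], [-0.009, -0.52, -0.854, 1.007], [0.0, 0.0, 0.0, 1.0]]
side [[-0.998, -0.006, 0.055, 0.458], [-0.05, 0.519, -0.853, 0.724], [-0.023, -0.855, -0.519, 0.586], [0.0, 0.0, 0.0, 1.0]]
wrist [[1.0, 0.0, -0.001, 0.624], [0.0, -0.964, -0.265, 0.066], [-0.001, 0.265, -0.964, 0.372], [0.0, 0.0, 0.0, 1.0]]
{'t': 0.15, 'q': array([-1.78516273e-01,  5.28258832e-01,  1.43356951e+00, -1.37510204e-05,
        1.18139317e+00, -1.78477167e-01]), 'qd': array([ 0.00026446, -0.00381973, -0.00401055, -0.00082939, -0.00027406,
        0.00076935]), 'tau': array([ 1.17890530e-03, -4.42742836e+01, -1.78276026e+01, -2.15643640e-04,
        5.61750654e-03, -9.84718270e-06]), 'tcp_pos': array([6.24492370e-01, 1.07195368e-04, 2.41566826e-01]), 'tool_rot': array([ 7.07118523e-01,  7.07094570e-01, -4.69712817e-04, -6.65361776e-04]), 'force': array([0.57109434, 0.20608746, 0.42941016]), 'ft_torque': array([ 0.00292785, -0.03684729,  0.04203876]), 'finger_gap': 0.9992103714795614}
```

View pics/scene0.png

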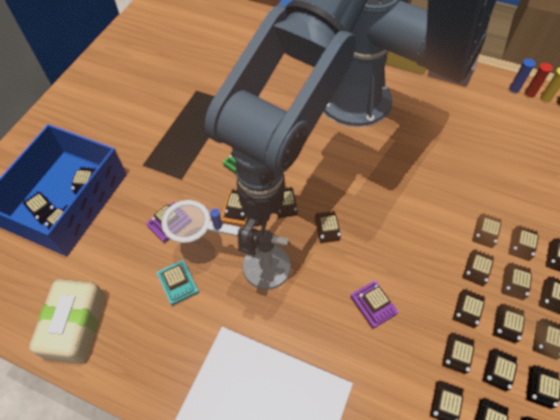

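View pics/side0.png

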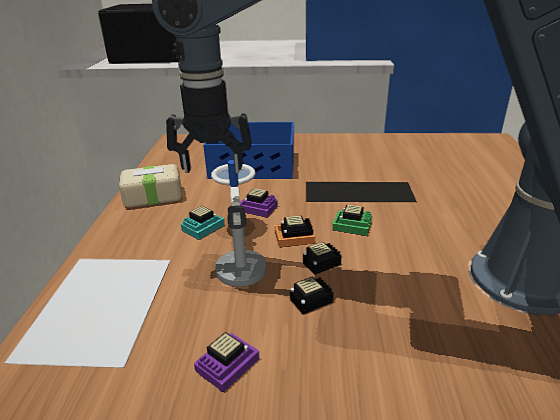

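View pics/wrist0.png

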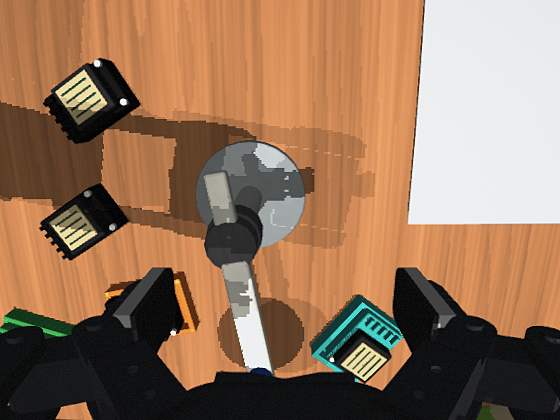

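Scene view: the lens ring is at (186,221), over a purple cradle, with the blue knob at (215,217) and the grey foot at (266,266). These could be taken for the target:
- **Orange cradle:** scene (237,205), side (295,230). This one fits the description.
- **Bare black heads:** scene (287,203) and (328,227).
- **Purple:** (165,220) and (374,303).
- **Turquoise:** (177,280).
- **Green:** (232,163).

Next I'll measure and check a close crop.

```bash
cat > m.py <<'E'
from h import *
def cents(tag,z,lo,hi,mina=15,roi=None):
    p,d,c=load(tag); h=cv2.cvtColor(p,cv2.COLOR_RGB2HSV); m=cv2.inRange(h,lo,hi)
    n,l,s,ct=cv2.connectedComponentsWithStats(m)
    for i in range(1,n):
        if s[i,4]>=mina and (roi is None or (roi[0]<ct[i][0]<roi[2] and roi[1]<ct[i][1]<roi[3])):
            print(tag,ct[i].round(1),s[i].tolist(),onz(c,[ct[i]],z)[0].round(4))
print('orange');cents('side0',.02,(8,190,120),(16,255,255),60,(260,190,330,260));cents('scene0',.02,(8,190,120),(16,255,255),20,(200,170,320,250))
print('gold side');cents('side0',.05,(18,40,110),(32,180,255),20,(180,180,380,380))
print('gold scene');cents('scene0',.05,(18,40,90),(32,180,255),15,(150,140,400,320))
print('blue knob');cents('side0',.184,(105,120,40),(125,255,255),20,(215,150,260,220));cents('scene0',.184,(105,120,40),(125,255,255),15,(195,190,240,240))
p,d,c=load('scene0'); print('lens',onz(c,[(186,221)],.15)); print('foot scene',onz(c,[(266,266)],.008))
cv2.imwrite('pics/c1.png',cv2.resize(p[130:330,130:350,::-1],None,fx=3.5,fy=3,interpolation=2)[:600,:800])
p,d,c=load('side0');print('foot side',onz(c,[(240,268)],.008)); cv2.imwrite('pics/c2.png',cv2.resize(p[140:320,160:360,::-1],None,fx=3.3,fy=3.3,interpolation=2))
p,d,c=load('wrist0');print('foot wrist',onz(c,[(250,195)],.008))
E
python3 m.py
```

```text
orange
gold side
side0 [257.  192.3] [249, 189, 17, 8, 71] [ 0.5785 -0.2786  0.05  ]
side0 [352.7 208.9] [345, 205, 17, 9, 87] [ 0.338  -0.1947  0.05  ]
side0 [200.5 210.9] [191, 206, 20, 10, 90] [ 0.708  -0.1815  0.05  ]
side0 [294. 220.] [286, 216, 17, 9, 94] [ 0.479  -0.1421  0.05  ]
side0 [320.  247.4] [310, 242, 21, 11, 103] [ 0.4218 -0.0326  0.05  ]
side0 [308.5 286.1] [297, 281, 25, 12, 150] [0.447  0.0926 0.05  ]
side0 [224.8 344.4] [210, 333, 30, 24, 323] [0.582 0.239 0.05 ]
gold scene
scene0 [287.8 197.4] [283, 191, 11, 14, 123] [ 0.4228 -0.0345  0.05  ]
scene0 [234.4 200.9] [228, 193, 14, 16, 162] [ 0.4819 -0.1483  0.05  ]
scene0 [161.2 212.6] [156, 206, 12, 15, 77] [ 0.5793 -0.2929  0.05  ]
scene0 [329.3 223.1] [321, 215, 17, 16, 216] [0.4505 0.0816 0.05  ]
scene0 [174.  275.6] [163, 266, 23, 21, 294] [ 0.7078 -0.1846  0.05  ]
scene0 [376.5 297.7] [366, 288, 22, 21, 278] [0.5828 0.2363 0.05  ]
blue knob
side0 [219.7 159.5] [204, 140, 34, 47, 840] [ 0.6486 -0.1858  0.184 ]
scene0 [214.6 213. ] [211, 210, 8, 7, 44] [ 0.5961 -0.1243  0.184 ]
lens [[ 0.62049188 -0.18363795  0.15      ]]
foot scene [[ 0.59056247 -0.01812704  0.008     ]]
foot side [[ 0.59237531 -0.01277272  0.008     ]]
foot wrist [[ 0.58920793 -0.01675125  0.008     ]]
```

```bash
sleep 3
```

```text
(no output)
```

View pics/c1.png

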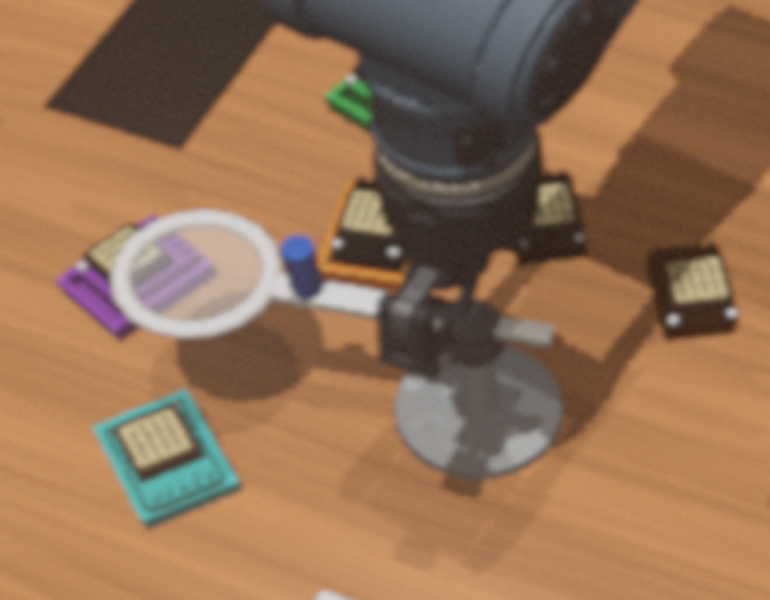

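View pics/c2.png

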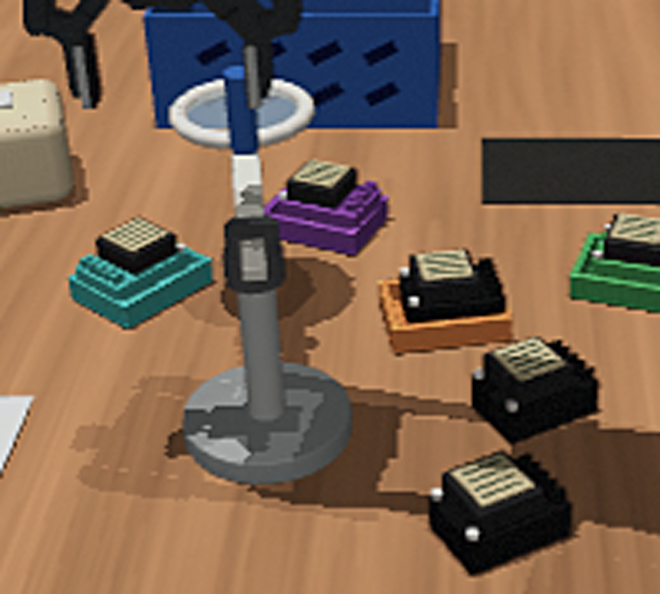

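```bash
python3 - <<'E'
from h import *
p,d,c=load('scene0');s=load('side0')[2]
k=onz(c,[(215.1,211.2)],.212)[0]; print('knob top scene',k.round(4))
k2=onz(s,[(231,161.5)],.212)[0]; print('knob top side(centre of top)',k2.round(4))
# lens ring ellipse
h=cv2.cvtColor(p,cv2.COLOR_RGB2HSV); m=cv2.inRange(h,(0,0,150),(180,70,255)); m[:,:158]=0;m[:,212:]=0;m[:195]=0;m[250:]=0
cs=cv2.findContours(m,0,2)[0]; b=max(cs,key=cv2.contourArea); e=cv2.fitEllipse(cv2.convexHull(b)); print(e, onz(c,[e[0]],.15))
piv=np.array([.5905,-.016]); n=np.array([.4795,-.1435])
for q in (k[:2],k2[:2],onz(c,[e[0]],.15)[0,:2],n): v=q-piv; print(np.hypot(*v),np.degrees(np.arctan2(v[1],v[0])))
for t in((.59,-.016,.15),(.59,-.016,0)): print(proj(c,t),proj(s,t))
E
```

```text
knob top scene [ 0.6059 -0.1145  0.212 ]
knob top side(centre of top) [ 0.6097 -0.1119  0.212 ]
((186.46694946289062, 220.59625244140625), (42.27172088623047, 53.688232421875), 81.86671447753906) [[ 0.61924985 -0.18321347  0.15      ]]
0.09965112993903685 -81.12970488766861
0.09781021552651144 -78.6724067742013
0.16966702147213214 -80.2442360162042
0.16904807008658812 -131.04244688587215
[[265.12282039 236.9658804 ]] [[236.39507033 210.16808678]]
[[267.03425692 267.57797065]] [[241.53936458 270.02517884]]
```

Emit:
move_arm --pt "-0.1 -0.015 0 -0.12 100" --pt "-0.2 -0.03 0 -0.24 100" --pt "-0.285 -0.045 0 -0.35 100" --pt "-0.285 -0.045 0 -0.35 100" --pt "-0.285 -0.045 0 -0.35 100" --pt "-0.285 -0.045 0.03 -0.35 100" --pt "-0.285 -0.045 0.03 -0.35 100" --pt "-0.285 -0.045 0.03 -0.35 100" --force 20

```text
t: 0.82
tcp_pos: [0.6064, -0.1125, 0.2295]
tool_rot: [0.642, 0.767, -0.0, -0.001]
force: [0.6, 0.3, 0.7]
finger_gap: 1.004
```

```bash
python3 - <<'E'
from h import *
s=manip.sense();print(s['t'],s['tcp_pos'],s['force'],s['tool_rot'])
snap('wrist','wrist1');snap('side','side1')
cv2.imwrite('pics/both1.png',np.hstack([cv2.imread('pics/wrist1.png'),cv2.imread('pics/side1.png')])[:, :, :][::1,::1] if 0 else cv2.resize(np.hstack([cv2.imread('pics/wrist1.png'),cv2.imread('pics/side1.png')]),(800,300)))
E
```

```text
0.8167 [ 0.60642406 -0.11251629  0.22954413] [0.64823788 0.33479804 0.73355407] [ 6.42240201e-01  7.66502361e-01 -2.33815216e-04 -1.26477821e-03]
```

View pics/both1.png

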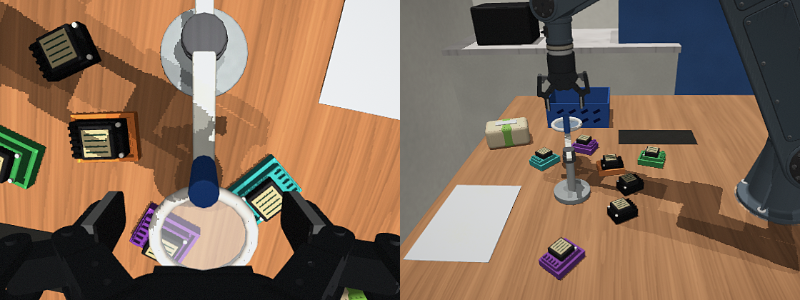

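The wrist view shows the knob midway between the open fingers, at about (284,250) full scale. The arm points straight along the image's vertical, and the orange cradle's plate is at about (135,195).

Emit:
move_arm --pt "0 0 0.07 0 100" --pt "0 0 0.13 0 100" --pt "0 0 0.13 0 60" --pt "0 0 0.13 0 30" --pt "0 0 0.13 0 10" --pt "0 0 0.13 0 10" --pt "0 0 0.13 0 10" --pt "0 0 0.13 0 10" --force 20

```text
t: 1.58
tcp_pos: [0.6078, -0.1143, 0.18]
tool_rot: [0.643, 0.766, 0.0, 0.001]
force: [-1.1, 0.0, 4.6]
finger_gap: 0.23
```

```bash
python3 - <<'E'
from h import *
print(manip.sense())
p,d,c=load('wrist1'); h=cv2.cvtColor(p,cv2.COLOR_RGB2HSV)
m=cv2.inRange(h,(15,30,90),(32,190,255)); m[:,:100]=0;m[:,185:]=0;m[:150]=0;m[240:]=0
m=cv2.morphologyEx(m,cv2.MORPH_CLOSE,np.ones((9,9)))
n,l,s,ct=cv2.connectedComponentsWithStats(m); i=1+np.argmax(s[1:,4]); r=cv2.minAreaRect(cv2.findContours((l==i).astype(np.uint8),0,2)[0][0])
print(s[i],ct[i],r,onz(c,[ct[i],r[0]],.05))
cv2.imwrite('pics/c3.png',cv2.resize(p[0:280,60:400,::-1],None,fx=2,fy=2,interpolation=2))
snap('wrist','wrist2')
E
```

```text
{'t': 1.5833, 'q': array([-3.66248832e-01,  5.91083167e-01,  1.51087277e+00, -1.56127060e-04,
        1.03691624e+00, -5.41349012e-01]), 'qd': array([-0.0013318 , -0.00190403,  0.00427628,  0.00264074, -0.00287544,
       -0.00213061]), 'tau': array([ 2.62247154e-02, -4.31912863e+01, -1.49363512e+01,  4.65294358e-02,
       -2.18067938e-01,  3.81599448e-02]), 'tcp_pos': array([ 0.60777023, -0.11426902,  0.17995103]), 'tool_rot': array([6.42539348e-01, 7.66251480e-01, 3.79241741e-04, 1.30802822e-03]), 'force': array([-1.10480148,  0.04193257,  4.58437509]), 'ft_torque': array([2.71914499e-05, 1.63826817e-01, 1.81576951e-02]), 'finger_gap': 0.23007391136513242}
[ 108  181   59   47 1817] [134.28673638 204.76444689] ((136.43101501464844, 203.8094482421875), (45.36970901489258, 58.03221130371094), 88.53119659423828) [[ 0.47836309 -0.14850071  0.05      ]
 [ 0.48019969 -0.14729741  0.05      ]]
```

View pics/c3.png

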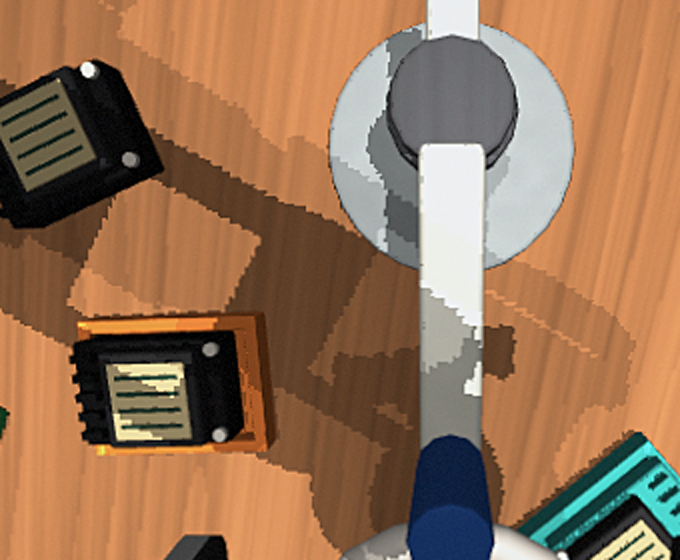

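View pics/wrist2.png

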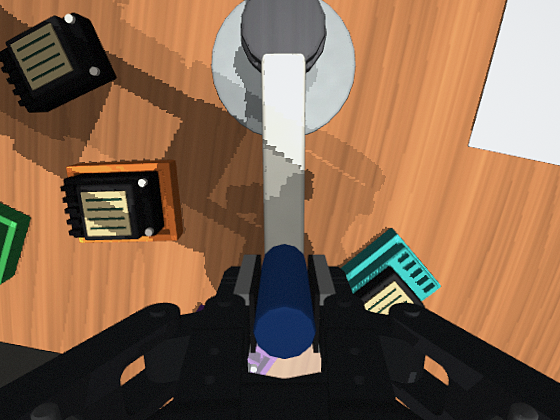

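```bash
python3 - <<'E'
from h import *
c=load('wrist1')[2]
print(onz(c,[(134.5,200.5)],.05),onz(c,[(286,73)],.01),onz(c,[(286.5,49)],.165))
c=load('wrist2')[2]
print(onz(c,[(106,213)],.05),onz(c,[(283.5,64)],.01))
E
```

```text
[[ 0.47828275 -0.14460297  0.05      ]] [[ 0.58986457 -0.01458701  0.01      ]] [[ 0.59011373 -0.01800433  0.165     ]]
[[ 0.47820931 -0.1442551   0.05      ]] [[ 0.58966754 -0.01523569  0.01      ]]
```

Emit:
move_arm --pt "0.0007 -0.019 0 0.15 10" --pt "0.003 -0.037 0 0.3 10" --pt "0.006 -0.056 0 0.45 10" --pt "0.011 -0.074 0 0.6 10" --pt "0.0175 -0.0915 0 0.75 10" --pt "0.025 -0.109 0 0.9 10" --pt "0.025 -0.109 0 0.9 10" --pt "0.025 -0.109 0 0.9 10" --force 20

```text
t: 2.3
tcp_pos: [0.5626, -0.112, 0.1799]
tool_rot: [0.797, 0.603, 0.0, 0.001]
force: [-1.2, 0.3, 6.1]
finger_gap: 0.227
```

```bash
python3 - <<'E'
from h import *
s=manip.sense();v=s['tcp_pos'][:2]-[.59,-.016];print(s['tcp_pos'],s['force'],s['finger_gap'],np.hypot(*v),np.degrees(np.arctan2(v[1],v[0])))
E
```

```text
[ 0.56255281 -0.11200453  0.17990888] [-1.22143287  0.28890685  6.09093438] 0.22696674759086455 0.09985097791726591 -105.95495607348327
```

Emit:
move_arm --pt "0.0007 -0.019 0 0.15 10" --pt "0.003 -0.037 0 0.3 10" --pt "0.006 -0.056 0 0.45 10" --pt "0.011 -0.074 0 0.6 10" --pt "0.0175 -0.0915 0 0.75 10" --pt "0.024 -0.1065 0 0.88 10" --pt "0.024 -0.1065 0 0.88 10" --pt "0.024 -0.1065 0 0.88 10" --force 20

```text
t: 2.97
tcp_pos: [0.5242, -0.0911, 0.1799]
tool_rot: [0.91, 0.415, 0.001, 0.001]
force: [-2.2, -0.0, 7.4]
finger_gap: 0.227
```

```bash
python3 - <<'E'
from h import *
s=manip.sense();v=s['tcp_pos'][:2]-[.59,-.016];print(s['tcp_pos'],s['force'],s['finger_gap'],np.hypot(*v),np.degrees(np.arctan2(v[1],v[0])))
snap('scene','scene3');snap('side','side3');snap('wrist','wrist3')
cv2.imwrite('pics/b3.png',cv2.resize(np.hstack([cv2.imread(f'pics/{k}3.png') for k in('scene','side')]),(800,300)))
E
```

```text
[ 0.52415428 -0.09113185  0.17988477] [-2.18559143 -0.03587323  7.4078189 ] 0.2267720445632014 0.09990221600994417 -131.23139560407245
```

View pics/b3.png

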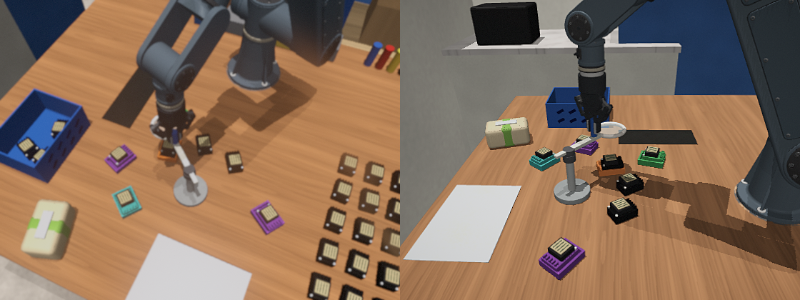

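View pics/wrist3.png

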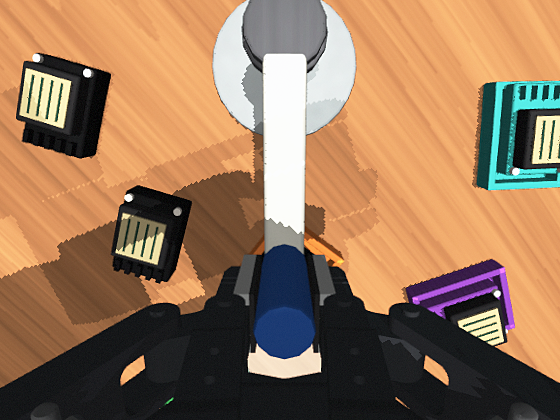

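The arm is swung round with low force, and the orange cradle shows beneath it. Next I let go, rise and back off to look.

Emit:
move_arm --pt "0 0 0 0 30" --pt "0 0 0 0 60" --pt "0 0 0 0 100" --pt "0 0 0 0 100" --pt "0 0 0 0 100" --pt "0 0 -0.07 0 100" --pt "0 0 -0.15 0 100" --pt "0 0 -0.25 0 100"

```text
t: 3.78
tcp_pos: [0.5224, -0.0903, 0.2772]
tool_rot: [0.91, 0.415, -0.002, -0.002]
force: [1.4, -0.1, -0.4]
finger_gap: 1.003
```

Emit:
move_arm --pt "-0.08 0 -0.08 0 100" --pt "-0.16 0 -0.16 0 100" --pt "-0.2 0 -0.24 0 100" --pt "-0.2 0 -0.3 0 100" --pt "-0.2 0 -0.3 0 100" --pt "-0.2 0 -0.3 0 100" --pt "-0.2 0 -0.3 0 100" --pt "-0.2 0 -0.3 0 100"

```text
t: 4.45
tcp_pos: [0.4708, -0.1506, 0.3966]
tool_rot: [0.91, 0.415, -0.001, -0.002]
force: [-0.3, 0.2, -0.4]
finger_gap: 0.998
```

```bash
python3 - <<'E'
from h import *
print(manip.sense()['tcp_pos'])
for n in('scene','side','wrist'):snap(n,n+'4')
a=[cv2.imread(f'pics/{k}4.png') for k in('scene','side')]
cv2.imwrite('pics/b4.png',cv2.resize(np.hstack([a[0][150:300,180:380],a[1][130:280,180:380]]),None,fx=2,fy=2,interpolation=2))
E
```

```text
[ 0.47083653 -0.15058602  0.39658339]
```

View pics/b4.png

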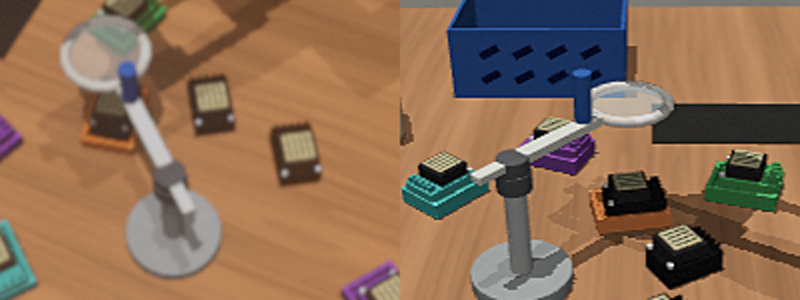

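View pics/wrist4.png

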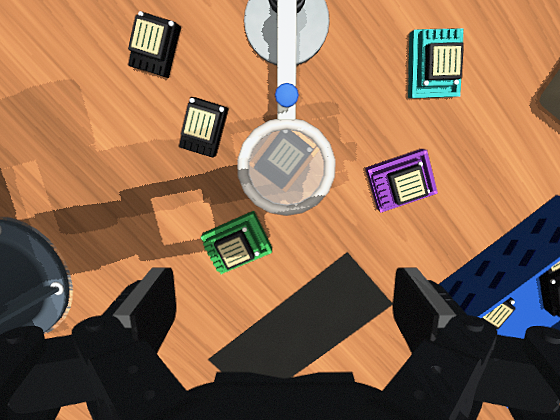

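```bash
python3 - <<'E'
from h import *
p,d,c=load('wrist4'); cv2.imwrite('pics/c4.png',cv2.resize(p[90:230,220:350,::-1],None,fx=4,fy=4,interpolation=2))
s=load('side4')[2];q=load('scene4')[2]
h=cv2.cvtColor(p,cv2.COLOR_RGB2HSV)
m=cv2.inRange(h,(0,0,130),(180,75,255)); m[:122]=0;m[220:]=0;m[:,:235]=0;m[:,340:]=0
e=cv2.fitEllipse(cv2.convexHull(max(cv2.findContours(m,0,2)[0],key=cv2.contourArea))); L=onz(c,[e[0]],.15)[0]
print('lens wrist',e,L)
ls=((90/1.0),0)
for nm,cc,(lx,ly),(px,py) in(('scene',q,(180+105/2,150+53/2),(180+112/2,150+122/2)),('side',s,(180+229/2,130+103/2),(180+231/2,130+180/2))):
    print(nm,onz(cc,[(lx,ly)],.15),'plate',onz(cc,[(px,py)],.05))
E
```

```text
lens wrist ((285.8757629394531, 165.39682006835938), (95.65785217285156, 98.53174591064453), 76.87859344482422) [ 0.47949278 -0.14328508  0.15      ]
scene [[ 0.48002902 -0.14432374  0.15      ]] plate [[ 0.50592303 -0.13221299  0.05      ]]
side [[ 0.47740224 -0.14248027  0.15      ]] plate [[ 0.47555594 -0.14208657  0.05      ]]
```

View pics/c4.png

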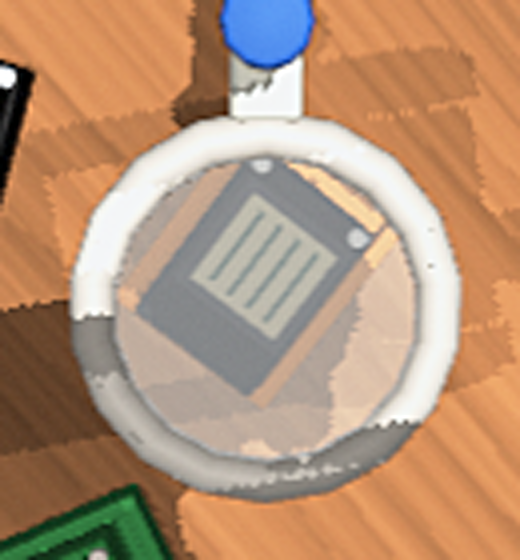

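```bash
python3 - <<'E'
from h import *
c=load('wrist4')[2]; P=onz(c,[(286,157)],.05)[0]; L=np.array([.4795,-.1433]); print(P,P[:2]-L)
v=L-[.59,-.016];v/=np.hypot(*v);d=P[:2]-L;print('radial',d@v,'tangential',d@[-v[1],v[0]])
E
```

```text
[ 0.47738737 -0.14627637  0.05      ] [-0.00211263 -0.00297637]
radial 0.0036325633164236834 tangential 0.000355647900512471
```

```bash
python3 -c "
from h import *
print(manip.sense()['t'],manip.sense()['qd'].round(3)); print(manip.sign_off())"
```

```text
4.6 [-0.001 -0.003 -0.009  0.    -0.    -0.001]
the job is handed in; nothing more can be done
None
```

The lens is now over the print head in the orange cradle, and I handed the job in at 4.6 s. I gripped the blue knob at 20 N, swung the arm about 51° round its pivot, let go, and backed the gripper clear.

- **Centring:** The last wrist picture puts the lens at (0.4795, -0.1433) and the nozzle plate at (0.4774, -0.1463). That is 0.4 mm off along the swing and 3.6 mm off radially. The arm cannot change the radial part, and it is within the 10 mm the task allows for.
- **Cradle:** I never touched it. The plate measured (0.478, -0.144) before the swing, which agrees with the last reading to about 2 mm.
- **Force:** The wrist force read no more than about 8 N at the end of each move.
- **Check that disagreed:** The scene camera's last plate reading, (0.506, -0.132), was about 30 mm off. The magnifier arm hid the plate in that view, so I discarded it. The side camera's lens and plate readings agreed with the wrist camera to about 5 mm.

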